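# Lock the blue filter ring of a desk air cleaner with the pin spanner

### The job

The filter has just been changed in the desk air cleaner with the blue ring. Lift the red-handled pin spanner out of its stand, set both its pins fully into the two holes of the blue ring, then turn the ring clockwise (seen from above) until the black mark on the ring lines up with the black mark on the white housing. Let go and leave the spanner standing upright, fully seated in the blue ring; leave the orange ring as it is.

Things in the scene. Friction and masses are not known exactly. Their poses are not given: they have to be found in the camera images.
- spanner_grip (a point): Centre of the red handle (56 along x, 24 along y, 60 mm tall: grip across y) of the loose 0.3 kg spanner. Its aluminium crossbar (124 x 32 x 14 mm) has its underside 44 mm below this point; two pins, 12 mm thick, point 16 mm down from it at x = +48 and -48 mm. Same after a half turn. It stands upright (z up) in a fixed grey stand 30 mm tall, pins loose in pockets: lift over 20 mm to clear.
- blue_ring_top (a point): Centre of the blue ring (140 mm across, 20 mm thick) on its top face, 70 mm above the desk; turns with it, z up. Its holes, at x = +48 and -48 mm, are 20 mm deep, 28 mm radially by 26 mm along the ring: a pin has 7 mm play each way, so a centred spanner turns about 0.14 rad before the ring follows. Seated, the crossbar lies on this face, the handle's centre 44 mm above this point.
- blue_ring (a joint): Turn of the blue ring in rad, growing clockwise seen from above; starts at 0 to 0.35, range -0.2 to 1.6. At 1.0 the black mark on the ring (towards its +y edge) meets the black mark on the rim of the fixed round white housing (168 mm across, 50 mm tall). Light friction (0.15 N m); it stays where it is left.
- orange_ring_hole (a point): Middle of one hole of the orange ring at its top face, 70 mm above the desk; that ring's centre lies 48 mm from it along this frame's -x. It belongs to a second air cleaner of the same shape and size, to be left alone.
Not all that is in view belongs to the job. What is meant by the part that bears spanner_grip is not turquoise, and is the smaller of those in its own colour.

How it is judged:
By the outcome, as a careful person would: the job done as asked, in the order asked, and still so for the second after the job is handed in, with the robot touching nothing.
It also fails if it takes over 45 s, if anything falls off the work surface, if the arm or the gripper's body presses on something with over 40 N, if the wrist force passes 120 N, or if a joint passes its speed limit or range.

### The arm

A 6-joint arm with a two-finger parallel gripper is mounted at the origin on the work surface. World frame = base frame: x ahead of the robot, y to its left, z up, the work surface at z = 0. Lengths are in m, angles in rad, forces in N, time in s.
With the tool pointing down it reaches from about 0.275 to 0.85 m from the base axis. Payload 19 kg.
Tool frame: the origin (TCP) lies between the finger pads; the fingertips stand 8 mm ahead of it and the grasp point (between the pads) lies 11 mm behind it; z points along the fingers, y is the line along which they close (so a half turn about z gives the same grasp; the last joint's range is limited). The gripper opens to 85 mm and grips with 20 to 120 N. Pads are 22 mm wide; open, the fingers measure 114 mm over their backs; the gripper's body (76 mm by 85 mm) begins 54 mm behind the grasp point. The pads swing forward as they close: fully open they stand 13 mm farther back than shut.
Start: joints at [-1.441, 0.15, 1.437, -0, 1.554, -0.134], TCP at [0.15, -0.555, 0.216] pointing down, gripper open.
Joint ranges: [-2.8, 2.8], [-0.68, 2.1], [0.12, 2.68], [-1.39, 4.53], [0.16, 2.79], [-2.81, 2.81]. Speed limits (rad/s): [1.89, 1.89, 2.22, 3.01, 3.01, 3.01].

### API

Orientations are given as a unit quaternion [w, x, y, z].
In Python, from workcell import * gives the robot as it stands.
- The arm moves only by the tool move_arm, never from a script. Its argument "motion" is a list of rows, each an object of numbers: "tx", "ty", "tz": the shift along the tool's x, y, z in mm; "turn": the turn about the tool's z in degrees. In form: [{"tx": .., "ty": .., "tz": .., "turn": ..}, ...]. A call has 1 to 20 rows; each row shifts and turns the commanded pose from where the row before left it, along the tool's axes as they then stand; what a row does not reach is not made up. A row lasts 1/8 s, in which the tool goes at most 62.5 mm and 10.7 degrees, less where a joint would pass 70% of its speed; a pose out of reach is approached as far as the arm can. A call is refused whole if a number of a shift passes 62.5 or a number of a turn 10.7, either way. A call with a gripper value outside its range is refused whole. "grip" is the opening, from 0 (shut) to 1 (fully open), set as the call begins (left out, the last holds). The fingers move at their own pace and stop on an object; the grip force is fixed at half the most. Time passes only in rows, so rows that do not move let the fingers close. It gives the time, the measured TCP pose, the force, the opening and the grip force at its end, in the units of the state.
- sense(): the state, without advancing time (a new reading comes with each control period).
- read_camera(name): name is "side" or "top" or "wrist"; returns a dict with "img" (420x560x3 uint8, red, green, blue), "intrinsics" (3x3 intrinsics, pixels), "distortion" ([k1, k2, p1, p2, k3] as OpenCV has them; the pictures are not rectified), "eye" and "orientation" of the camera in the world. Camera axes: x right, y down, z forward; pixel columns grow to the right and rows downward; lengths in m; the calibration is good to about 2 mm. A picture is of the moment at which its call begins. There is no depth.
- hand_in(): hands the job in; it is judged then, once.
Trained networks look in a picture, given as the dict that the camera call returned (one of the last four; its "shot" number tells which), for a name from the list of things; names that differ only in an ending like _2 or _b are one class to them, and where a whole thing is asked for, a point or a joint stands for the part that bears it (a point fixed in the world has none). Each returns a list of dicts, best first, with "confidence" (0 to 1); they miss things now and then, are a little off and sometimes report something else, mostly with a low value. They report only what shows in the picture. A call takes as long as a camera call. They do not tell look-alikes from the thing itself.
- outline_of(picture, target): "pixels" (420x560 bool, what is visible of it) and "at" ([column, row] in pixels, amid what is visible of it).
- mark_of(picture, target): "at" ([column, row] in pixels: a listed point, or the origin of a listed thing).
The state is a dict: "time_s": time; "joints": joint angles; "qd": joint speeds; "effort": joint torques, N m; "eef_pos": TCP position; "orientation": TCP orientation; "force": force on the tool from outside, world axes, zero at the start; "torque": the same for the moment, N m; "finger_gap": finger opening in m; "grip_force": force on a finger pad.
Only numpy, scipy, OpenCV 4.12 (cv2) and the standard library are available. Lean on these libraries where they do the work, as an engineer would, in place of code of your own. Each camera call takes 0.05 s, during which the arm holds its last target. There are 200 camera calls.

## Working session

There is one attempt and no reset: what is moved stays moved. The work goes in short steps, Python scripts to look and compute and a tool call to move; the robot and the scene stay as the last step left them, time stands still between calls to the robot, and variables do not carry over. Pictures are saved under pics/ and viewed, at most 10 in all, crops included, and the job is handed in when it is done.

Besides the shell and the picture viewer there is one more tool, called as a command line: name --argument value ..., lists and objects as JSON in quotes. move_arm: Moves the arm, as the interface text tells. Its arguments: {"type":"object","properties":{"motion":{"type":"array"},"grip":{"type":"number"}},"required":["motion"]}

```bash
mkdir -p pics; cat > h.py <<'E'
from workcell import *
import numpy as np, cv2
from scipy.spatial.transform import Rotation as R
def rot(q): return R.from_quat([q[1],q[2],q[3],q[0]]).as_matrix()
def ray(p,uv):
    n=cv2.undistortPoints(np.array([[uv]],float),np.array(p["intrinsics"]),np.array(p["distortion"]))[0,0]
    return np.array(p["eye"]),rot(p["orientation"])@np.array([n[0],n[1],1])
def onz(p,uv,z):
    e,d=ray(p,uv); return e+d*(z-e[2])/d[2]
def proj(p,X):
    r=rot(p["orientation"]).T; t=-r@np.array(p["eye"])
    return cv2.projectPoints(np.atleast_2d(X).astype(float),cv2.Rodrigues(r)[0],t,np.array(p["intrinsics"]),np.array(p["distortion"]))[0][:,0]
def save(p,n): cv2.imwrite("pics/"+n+".png",cv2.cvtColor(p["img"],cv2.COLOR_RGB2BGR))
E
python3 - <<'E'
from h import *
Z={"spanner_grip":.104,"blue_ring_top":.07,"orange_ring_hole":.07}
ims=[]
for c in["top","side"]:
    p=read_camera(c); ims.append(p["img"]); print(c,np.round(p["eye"],3))
    for t,z in Z.items():
        for m in mark_of(p,t): print(t,np.round(m["at"],1),round(m["confidence"],2),np.round(onz(p,m["at"],z),4))
    save(p,c)
s=sense();print(s["time_s"],s["eef_pos"],s["orientation"],s["finger_gap"])
E
```

```text
top [0.416 0.076 0.953]
spanner_grip [116.6 175.2] 0.8 [0.5168 0.4507 0.104 ]
spanner_grip [220.6 271.5] 0.74 [0.3161 0.216  0.104 ]
spanner_grip [202.6 184.1] 0.6 [0.5021 0.2618 0.104 ]
blue_ring_top [327.  159.3] 0.67 [ 0.5687 -0.0086  0.07  ]
orange_ring_hole [437.  132.2] 0.66 [ 0.6369 -0.2552  0.07  ]
side [0.13  0.677 0.711]
spanner_grip [158.5 327.4] 0.94 [0.5107 0.4656 0.104 ]
spanner_grip [318.6 287.7] 0.77 [0.2968 0.2526 0.104 ]
spanner_grip [228.8 262.8] 0.69 [0.4851 0.2817 0.104 ]
blue_ring_top [268.4 189.1] 0.97 [0.557  0.0013 0.07  ]
orange_ring_hole [283.8 137.3] 0.68 [ 0.6449 -0.2443  0.07  ]
0.4 [ 0.14989292 -0.55503983  0.21546413] [-1.61239921e-04  9.91314183e-01  1.31514881e-01  3.89116502e-06] 0.08569269428846378
```

View pics/top.png

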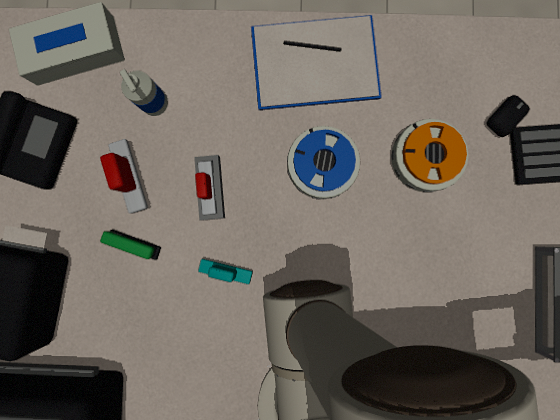

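View pics/side.png

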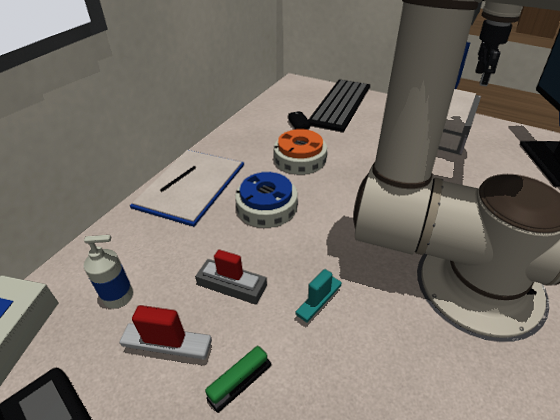

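The top picture shows the small red spanner in its grey stand at about (207,187) and the blue ring centred near (324,160). The ring's mark is at about (300,152) and the housing's at (311,130). The larger red look-alike at (120,175) and the turquoise one at (222,271) are not the job.

```bash
python3 - <<'E'
from h import *
from scipy.optimize import least_squares
P=[read_camera("top"),read_camera("side")]
near={"spanner_grip":[(203,184),(229,263)],"blue_ring_top":[(324,160),(267,188)]}
for t,n in near.items():
    A=np.zeros((3,3));b=np.zeros(3)
    for p,c in zip(P,n):
        m=min(mark_of(p,t),key=lambda m:np.hypot(*(np.array(m["at"])-c)))
        e,d=ray(p,m["at"]);d/=np.linalg.norm(d);M=np.eye(3)-np.outer(d,d);A+=M;b+=M@e
    X=np.linalg.solve(A,b); print(t,X,[proj(p,X)[0].round(1) for p in P])
    for p,c in zip(P,n):
        o=min(outline_of(p,t),key=lambda m:np.hypot(*(np.array(m["at"])-c)))
        r=cv2.minAreaRect(np.argwhere(o["pixels"])[:,::-1].astype(np.float32)); print(r,o["confidence"])
a=P[0]["img"][115:235,180:370]; b=P[1]["img"][160:310,190:310]
a=cv2.resize(a,None,fx=2.9,fy=2.9,interpolation=cv2.INTER_CUBIC)
cv2.imwrite("pics/z1.png",cv2.cvtColor(cv2.resize(P[0]["img"][120:225,185:365],None,fx=4.4,fy=4.4,interpolation=cv2.INTER_CUBIC),4))
E
```

```text
spanner_grip [0.50241767 0.26700918 0.06686209] [array([203.8, 185.7]), array([228. , 266.5])]
((205.09353637695312, 187.90411376953125), (53.13026428222656, 18.041650772094727), 84.0938491821289) 0.83
((232.30001831054688, 268.60003662109375), (54.707401275634766, 30.674091339111328), 18.434947967529297) 0.89
blue_ring_top [ 0.56598086 -0.00293769  0.07192588] [array([324.5, 160.3]), array([266.2, 186.6])]
((323.75, 160.25), (60.81117630004883, 61.51828384399414), 45.0) 0.78
((265.0, 190.0), (38.0, 52.0), 90.0) 0.71
```

View pics/z1.png

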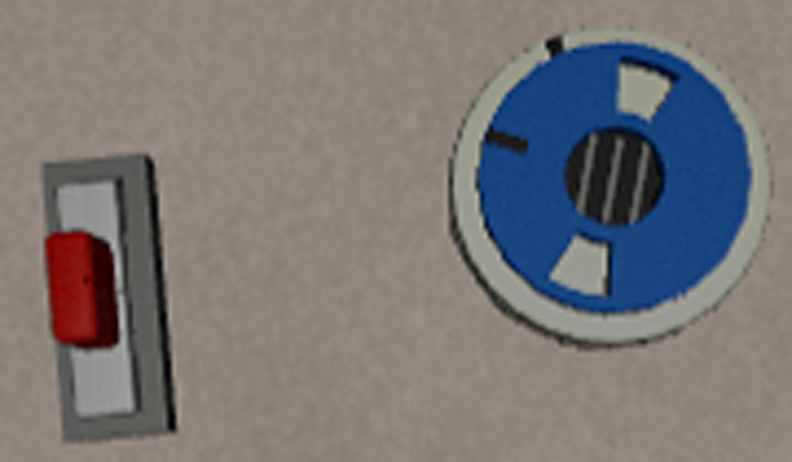

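The zoom shows the crossbar close to world x, the ring holes about 20° clockwise of it, the ring mark at (506,141) and the housing mark at (556,46). I'll use the half-turned grasp so joint 6 keeps its range. First I'll move above the spanner.

move_arm --motion '[{"tx": 27, "ty": -35, "tz": -4}, {"tx": 27, "ty": -35, "tz": -4}, {"tx": 27, "ty": -35, "tz": -4}, {"tx": 27, "ty": -35, "tz": -4}, {"tx": 27, "ty": -35, "tz": -4}, {"tx": 27, "ty": -35, "tz": -4}, {"tx": 27, "ty": -35, "tz": -4}, {"tx": 27, "ty": -35, "tz": -4}, {"tx": 27, "ty": -35, "tz": -4}, {"tx": 27, "ty": -35, "tz": -4}, {"tx": 27, "ty": -35, "tz": -4}, {"tx": 27, "ty": -35, "tz": -4}, {"tx": 27, "ty": -35, "tz": -4}, {"tx": 27, "ty": -35, "tz": -4}, {"tx": 27, "ty": -35, "tz": -4}, {"tx": 27, "ty": -35, "tz": -4}, {"tx": 27, "ty": -35, "tz": -4}, {"tx": 27, "ty": -35, "tz": -4}, {"tx": 27, "ty": -35, "tz": -4}, {"tx": 27, "ty": -35, "tz": -4}]'

```text
validation failed for argument at $.mo...
```

move_arm --motion '[{"turn": -10.6}, {"turn": -10.6}, {"turn": -10.6}, {"turn": -10.6}, {"turn": -10.6}, {"turn": -10.6}, {"turn": -10.6}, {"turn": -10.6}, {"turn": -10.6}, {"turn": -10.6}, {"turn": -10.6}, {"turn": -10.6}, {"turn": -10.6}, {"turn": -10.6}, {"turn": -10.6}, {"turn": -10.6}, {}]'

```text
validation failed for argument at $.mo...
```

```bash
python3 - <<'E'
from h import *
p=read_camera("wrist");save(p,"w1");s=sense()
print(s["time_s"],s["eef_pos"],s["joints"],rot(s["orientation"])[:,0],p["eye"],rot(p["orientation"])[:,2])
for t in ["spanner_grip","blue_ring_top"]:
  for m in mark_of(p,t): print(t,m,onz(p,m["at"],.074))
E
```

```text
0.95 [ 0.14990193 -0.55506988  0.21557021] [-1.44100165e+00  1.50491727e-01  1.43740215e+00 -5.83129919e-06
  1.55383444e+00 -1.33968719e-01] [9.65415615e-01 2.60715727e-01 1.23430553e-05] [ 0.21488052 -0.53725337  0.37406195] [-0.25819166 -0.07063138 -0.96350831]
```

View pics/w1.png

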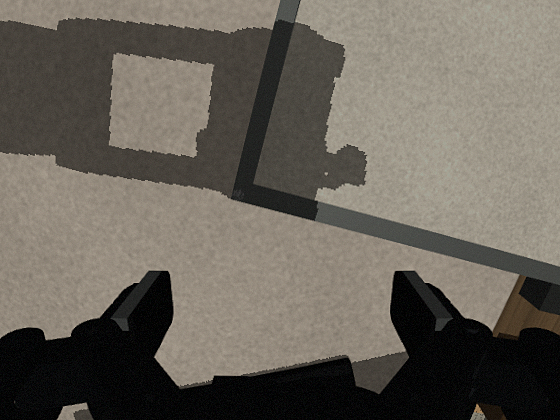

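Both moves were refused, apparently because every row needs all four keys. The wrist picture is still at the start pose: fingers at (150,300) and (410,300), with the desk tray behind them.

move_arm --motion '[{"tx": 27, "ty": -35, "tz": -4, "turn": 0}, {"tx": 27, "ty": -35, "tz": -4, "turn": 0}, {"tx": 27, "ty": -35, "tz": -4, "turn": 0}, {"tx": 27, "ty": -35, "tz": -4, "turn": 0}, {"tx": 27, "ty": -35, "tz": -4, "turn": 0}, {"tx": 27, "ty": -35, "tz": -4, "turn": 0}, {"tx": 27, "ty": -35, "tz": -4, "turn": 0}, {"tx": 27, "ty": -35, "tz": -4, "turn": 0}, {"tx": 27, "ty": -35, "tz": -4, "turn": 0}, {"tx": 27, "ty": -35, "tz": -4, "turn": 0}, {"tx": 27, "ty": -35, "tz": -4, "turn": 0}, {"tx": 27, "ty": -35, "tz": -4, "turn": 0}, {"tx": 27, "ty": -35, "tz": -4, "turn": 0}, {"tx": 27, "ty": -35, "tz": -4, "turn": 0}, {"tx": 27, "ty": -35, "tz": -4, "turn": 0}, {"tx": 27, "ty": -35, "tz": -4, "turn": 0}, {"tx": 27, "ty": -35, "tz": -4, "turn": 0}, {"tx": 27, "ty": -35, "tz": -4, "turn": 0}, {"tx": 27, "ty": -35, "tz": -4, "turn": 0}, {"tx": 27, "ty": -35, "tz": -4, "turn": 0}]' --grip 1

```text
time_s: 3.55
eef_pos: [0.4891, 0.263, 0.2958]
orientation: [-0.0, 0.991, 0.132, 0.0]
force: [0.9, -0.9, 0.8]
finger_gap: 0.0851
grip_force: 0.0
```

move_arm --motion '[{"tx": 0, "ty": 0, "tz": 0, "turn": -10.6}, {"tx": 0, "ty": 0, "tz": 0, "turn": -10.6}, {"tx": 0, "ty": 0, "tz": 0, "turn": -10.6}, {"tx": 0, "ty": 0, "tz": 0, "turn": -10.6}, {"tx": 0, "ty": 0, "tz": 0, "turn": -10.6}, {"tx": 0, "ty": 0, "tz": 0, "turn": -10.6}, {"tx": 0, "ty": 0, "tz": 0, "turn": -10.6}, {"tx": 0, "ty": 0, "tz": 0, "turn": -10.6}, {"tx": 0, "ty": 0, "tz": 0, "turn": -10.6}, {"tx": 0, "ty": 0, "tz": 0, "turn": -10.6}, {"tx": 0, "ty": 0, "tz": 0, "turn": -10.6}, {"tx": 0, "ty": 0, "tz": 0, "turn": -10.6}, {"tx": 0, "ty": 0, "tz": 0, "turn": -10.6}, {"tx": 0, "ty": 0, "tz": 0, "turn": -10.6}, {"tx": 0, "ty": 0, "tz": 0, "turn": -10.6}, {"tx": 0, "ty": 0, "tz": 0, "turn": -10.6}, {"tx": 0, "ty": 0, "tz": 0, "turn": 0}]'

```text
time_s: 5.68
eef_pos: [0.4887, 0.2615, 0.2957]
orientation: [0.0, -0.041, 0.999, 0.0]
force: [0.1, 0.2, 0.6]
finger_gap: 0.0852
grip_force: 0.0
```

```bash
python3 - <<'E'
from h import *
p=read_camera("wrist");save(p,"w2");s=sense()
print(s["time_s"],s["eef_pos"],s["joints"],rot(s["orientation"])[:,0],p["eye"],rot(p["orientation"])[:,2])
for t in ["spanner_grip"]:
  for m in mark_of(p,t): print(t,m,onz(p,m["at"],.074))
E
```

```text
5.725 [0.48870284 0.2615044  0.29562918] [ 3.52255943e-01  9.30939147e-02  1.34205791e+00  1.09914228e-04
  1.70643325e+00 -1.29651848e+00] [-9.96960090e-01 -7.79139171e-02  2.22037235e-05] [0.42061202 0.25612585 0.45414845] [ 0.26739759  0.02120167 -0.96335301]
spanner_grip {'at': [462.0, 230.2], 'confidence': 0.82} [0.52949881 0.46415433 0.074     ]
spanner_grip {'at': [286.3, 191.7], 'confidence': 0.56} [0.50282207 0.26774728 0.074     ]
```

View pics/w2.png

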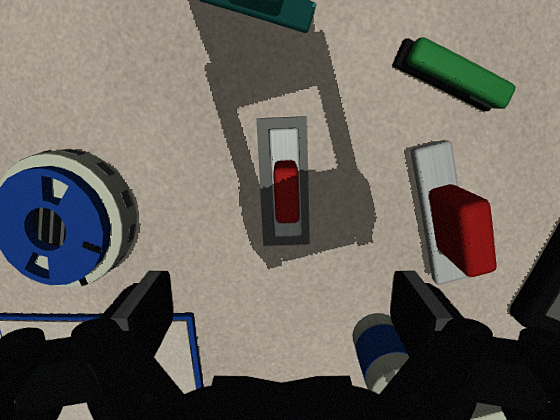

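The wrist picture shows the spanner at (286,191), well centred between the fingers. Its crossbar runs from (284,128) to (288,236). The blue ring is at left, and the big red look-alike at (462,230).

```bash
python3 - <<'E'
from h import *
p=read_camera("wrist")
deg=lambda v:np.degrees(np.arctan2(v[1],v[0]))
W=lambda uv,z:onz(p,uv,z)
for a,b,z in [((309,244),(307,117),.03),((263,244),(258,118),.03),((301,235),(298,128),.044),((275,236),(270,128),.044)]:
    A,B=W(a,z),W(b,z); print("bar",A,B,deg(A-B),np.linalg.norm(A-B))
t=read_camera("top"); T=lambda u,v,z:onz(t,(u/4.4+185-.4,v/4.4+120-.4),z)
m=T(506,141,.07);h=T(556,46,.05)
# ring center from blue outlines ellipse (z .07)
for q,n in((t,"top"),(p,"wrist"),(read_camera("side"),"side")):
    hsv=cv2.cvtColor(q["img"],cv2.COLOR_RGB2HSV)
    k=cv2.inRange(hsv,(105,150,60),(125,255,255)); c,_=cv2.findContours(k,0,cv2.CHAIN_APPROX_NONE)
    c=[x for x in c if cv2.contourArea(x)>1200]
    for x in c:
        w=np.array([onz(q,u[0],.07)[:2] for u in x]); 
        A=np.c_[2*w,np.ones(len(w))]; s=np.linalg.lstsq(A,(w**2).sum(1),rcond=None)[0]
        r=np.sqrt(s[2]+s[0]**2+s[1]**2); print(n,"ring",s[:2],r,len(w),np.abs(np.hypot(*(w-s[:2]).T)-r).max())
for u,v in[(645,90),(582,267)]: print("hole",T(u,v,.05),T(u,v,.07))
print("mark",m,"hous",h)
print("wrist mark",W((90,245),.07),"hous",W((86,281),.05),"holes",W((54,190),.05),W((40,264),.05))
E
```

```text
bar [0.57461661 0.30162718 0.03      ] [0.42604902 0.28501956 0.03      ] 6.378326992841898 0.14949295257477652
bar [0.57894673 0.24617237 0.03      ] [0.43137343 0.23092593 0.03      ] 5.898547996463466 0.14835878867268157
bar [0.55918448 0.28977034 0.044     ] [0.43824975 0.27546999 0.044     ] 6.743822934185348 0.12177729346199859
bar [0.56275627 0.25977579 0.044     ] [0.44061093 0.24536146 0.044     ] 6.730329446449194 0.12299292151812267
top ring [ 0.56715918 -0.00332685] 0.06685227520689066 187 0.020089340275681773
wrist ring [ 0.56750846 -0.00104564] 0.06630141665708758 357 0.020937430875443315
side ring [0.5615015  0.00290879] 0.07000369128332315 147 0.02568523362106468
side ring [ 0.27966445 -1.15628089] 0.22295199192997628 148 0.20305498617263726
hole [ 0.61713045 -0.01923252  0.05      ] [ 0.61268296 -0.01713224  0.07      ]
hole [0.5231514  0.01166244 0.05      ] [0.52078548 0.01307841 0.07      ]
mark [0.58451377 0.05331259 0.07      ] hous [0.63931197 0.02783984 0.05      ]
wrist mark [0.58161815 0.05173811 0.07      ] hous [0.63816435 0.0320852  0.05      ] holes [0.52586663 0.00096902 0.05      ] [ 0.62130885 -0.02721645  0.05      ]
```

move_arm --motion '[{"tx": -13.7, "ty": 4.4, "tz": 30, "turn": 0}, {"tx": 0, "ty": 0, "tz": 40, "turn": -2}, {"tx": 0, "ty": 0, "tz": 40, "turn": 0}, {"tx": 0, "ty": 0, "tz": 40, "turn": 0}, {"tx": 0, "ty": 0, "tz": 40, "turn": 0}, {"tx": 0, "ty": 0, "tz": 25, "turn": 0}, {"tx": 0, "ty": 0, "tz": 12, "turn": 0}, {"tx": 0, "ty": 0, "tz": 0, "turn": 0}]'

```text
time_s: 6.92
eef_pos: [0.5019, 0.267, 0.0685]
orientation: [-0.0, -0.058, 0.998, -0.0]
force: [-0.3, 0.8, -0.4]
finger_gap: 0.0856
grip_force: 0.0
```

move_arm --motion '[{"tx": 0, "ty": 0, "tz": 0, "turn": 0}, {"tx": 0, "ty": 0, "tz": 0, "turn": 0}, {"tx": 0, "ty": 0, "tz": 0, "turn": 0}, {"tx": 0, "ty": 0, "tz": 0, "turn": 0}, {"tx": 0, "ty": 0, "tz": 0, "turn": 0}, {"tx": 0, "ty": 0, "tz": 0, "turn": 0}, {"tx": 0, "ty": 0, "tz": 0, "turn": 0}, {"tx": 0, "ty": 0, "tz": 0, "turn": 0}]' --grip 0

```text
time_s: 7.92
eef_pos: [0.5023, 0.2672, 0.0693]
orientation: [0.0, -0.059, 0.998, 0.0]
force: [-0.8, 0.1, 4.9]
finger_gap: 0.0227
grip_force: 59.9
```

The spanner is held (gap 22.7 mm, 60 N). Next I'll lift it and move beside the ring for a closer look.

move_arm --motion '[{"tx": 0, "ty": 0, "tz": -8, "turn": 0}, {"tx": 0, "ty": 0, "tz": -16, "turn": 0}, {"tx": 0, "ty": 0, "tz": -26, "turn": 0}, {"tx": 0, "ty": 0, "tz": -32, "turn": 0}, {"tx": 0, "ty": 0, "tz": -36, "turn": 0}, {"tx": 0, "ty": 0, "tz": -32, "turn": 0}, {"tx": 0, "ty": 0, "tz": -20, "turn": 0}, {"tx": 0, "ty": 0, "tz": -10, "turn": 0}, {"tx": -3.4, "ty": -13, "tz": 0, "turn": 0}, {"tx": -6.7, "ty": -25, "tz": 0, "turn": 0}, {"tx": -6.7, "ty": -26, "tz": 0, "turn": 0}, {"tx": -6.7, "ty": -26, "tz": 0, "turn": 0}, {"tx": -6.7, "ty": -25, "tz": 0, "turn": 0}, {"tx": -6.7, "ty": -25, "tz": 0, "turn": 0}, {"tx": -3.4, "ty": -13, "tz": 0, "turn": 0}, {"tx": 0, "ty": 0, "tz": 0, "turn": 6}, {"tx": 0, "ty": 0, "tz": 0, "turn": 7}, {"tx": 0, "ty": 0, "tz": 0, "turn": 7}, {"tx": 0, "ty": 0, "tz": 0, "turn": 3.6}, {"tx": 0, "ty": 0, "tz": 0, "turn": 0}]'

```text
time_s: 10.42
eef_pos: [0.5597, 0.1197, 0.2482]
orientation: [-0.0, 0.147, 0.989, -0.0]
force: [0.5, -0.0, -3.7]
finger_gap: 0.0224
grip_force: 59.4
```

```bash
python3 - <<'E'
from h import *
p=read_camera("wrist");save(p,"w3");s=sense()
import pickle;pickle.dump({k:v for k,v in p.items()},open("w3.pkl","wb"))
print(s["time_s"],s["eef_pos"],s["joints"],rot(s["orientation"])[:,0],s["finger_gap"],s["force"])
for t in ["spanner_grip","blue_ring_top"]:
  for m in mark_of(p,t): print(t,m,onz(p,m["at"],.07),onz(p,m["at"],s["eef_pos"][2]+.0055))
E
```

```text
10.475 [0.55973705 0.11972244 0.24825397] [ 7.60527799e-02  1.36865322e-01  1.38757635e+00  1.41606024e-04
  1.61781206e+00 -1.20159622e+00] [-9.57340832e-01  2.88960353e-01  6.67587212e-04] 0.022570990411034234 [ 0.24715946 -0.24453796 -3.41716219]
blue_ring_top {'at': [161.2, 231.4], 'confidence': 0.69} [ 0.56813197 -0.00366638  0.07      ] [0.52791989 0.0744846  0.25375397]
```

View pics/w3.png

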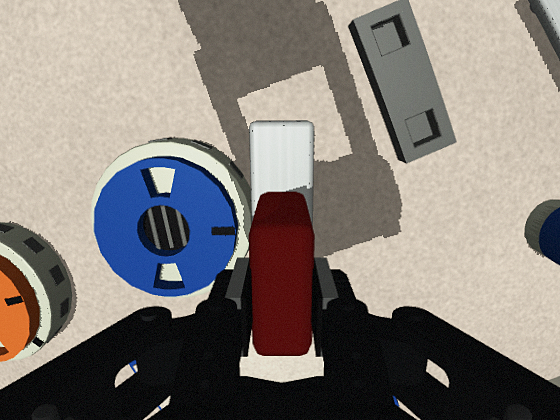

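The picture shows the spanner held square, with its crossbar end at (282,121). The ring is at (166,228), with holes at (160,180) and (169,276) and its mark at (223,231).

```bash
python3 - <<'E'
from h import *
import pickle
from scipy.optimize import least_squares
p=pickle.load(open("w3.pkl","rb")); deg=lambda v:np.degrees(np.arctan2(v[1],v[0]))
k=cv2.inRange(cv2.cvtColor(p["img"],cv2.COLOR_RGB2HSV),(105,150,60),(125,255,255)); k[:,245:]=0;k[330:]=0;k[255:,205:]=0
c=max(cv2.findContours(k,0,cv2.CHAIN_APPROX_NONE)[0],key=cv2.contourArea)
hull=c[:,0]; w=np.array([onz(p,u,.07)[:2] for u in hull]); 
f=least_squares(lambda s:np.hypot(*(w-s[:2]).T)-.07,[.567,-.003],loss="soft_l1",f_scale=.001); C=f.x; print("C",C,np.median(abs(f.fun)))
# hole blobs: non-blue inside ring, at top face
yy,xx=np.mgrid[0:420,0:560]
A=np.array([onz(p,(u,v),.07)[:2] for v in range(140,310) for u in range(80,250)]).reshape(170,170,2)-C
r=np.hypot(A[...,0],A[...,1]); nb=((k[140:310,80:250]==0)&(r>.030)&(r<.066)).astype(np.uint8)
n,l,st,ce=cv2.connectedComponentsWithStats(nb)
for i in range(1,n):
    if st[i,4]>60:
        a=A[l==i]; print(st[i,4],ce[i]+[80,140],"mid",a.mean(0),deg(a.mean(0)),"bounds r",np.percentile(np.hypot(*a.T),[2,98]))
h=onz(p,(251,231),.05)
s=sense();M=rot(s["orientation"]);z=s["eef_pos"][2]+.0055-.030
for uv in[(250,122),(313,122),(282,121)]: print("bar tool", M.T@(onz(p,uv,z)-s["eef_pos"]))
print("toolyaw",deg(M[:2,0]))
E
```

```text
C [ 0.56735732 -0.00180528] 0.0011410584982743596
791 [158.52970923 180.23388116] mid [-0.04639025  0.01421567] 162.96302122412527 bounds r [0.03468043 0.06093854]
152 [221.44078947 230.69736842] mid [0.01686017 0.05430496] 72.7518957455311 bounds r [0.04780376 0.06596055]
380 [212.84736842 264.69210526] mid [0.04755935 0.03445012] 35.91809405172467 bounds r [0.04906703 0.06576241]
603 [167.61028192 276.2238806 ] mid [ 0.04646776 -0.01354315] -16.248905266505133 bounds r [0.03515244 0.06143926]
bar tool [ 0.06276109 -0.01516208  0.02452134]
bar tool [0.06274214 0.01503475 0.02452249]
bar tool [0.06318978 0.00017676 0.02452208]
toolyaw 163.20087306195617
```

Spanner and ring yaws agree (163.2° against 163.0°). Now I'll move over the ring and partway down.

move_arm --motion '[{"tx": -4.2, "ty": -11.1, "tz": 0, "turn": 0}, {"tx": -8, "ty": -21, "tz": 0, "turn": 0}, {"tx": -10, "ty": -27, "tz": 0, "turn": 0}, {"tx": -10, "ty": -27, "tz": 10, "turn": 0}, {"tx": -7, "ty": -18, "tz": 20, "turn": 0}, {"tx": -4, "ty": -10, "tz": 25, "turn": 0}, {"tx": 0, "ty": 0, "tz": 25, "turn": 0}, {"tx": 0, "ty": 0, "tz": 20, "turn": 0}, {"tx": 0, "ty": 0, "tz": 10, "turn": 0}, {"tx": 0, "ty": 0, "tz": 0, "turn": 0}, {"tx": 0, "ty": 0, "tz": 0, "turn": 0}]'

```text
time_s: 11.95
eef_pos: [0.5685, -0.0021, 0.1395]
orientation: [0.001, 0.147, 0.989, 0.0]
force: [0.7, -0.1, -3.5]
finger_gap: 0.0228
grip_force: 59.4
```

```bash
python3 - <<'E'
from h import *
s=sense();M=rot(s["orientation"]);d=np.array([.56735,-.0018,.1085])-s["eef_pos"];print(s["eef_pos"],M.T@d*1000,M[:,0])
a=read_camera("wrist")["img"][60:300,200:380];b=read_camera("side")["img"][110:230,200:340]
a=cv2.resize(a,(450,600));b=cv2.resize(b,(350,300))
o=np.zeros((600,800,3),np.uint8);o[:,:450]=a;o[:300,450:]=b
cv2.imwrite("pics/c1.png",o[...,::-1])
E
```

```text
[ 0.56846508 -0.00213209  0.13951969] [ 1.19769819e+00 -1.31033299e-02  3.10183892e+01] [-0.95690755  0.29039062 -0.00110372]
```

View pics/c1.png

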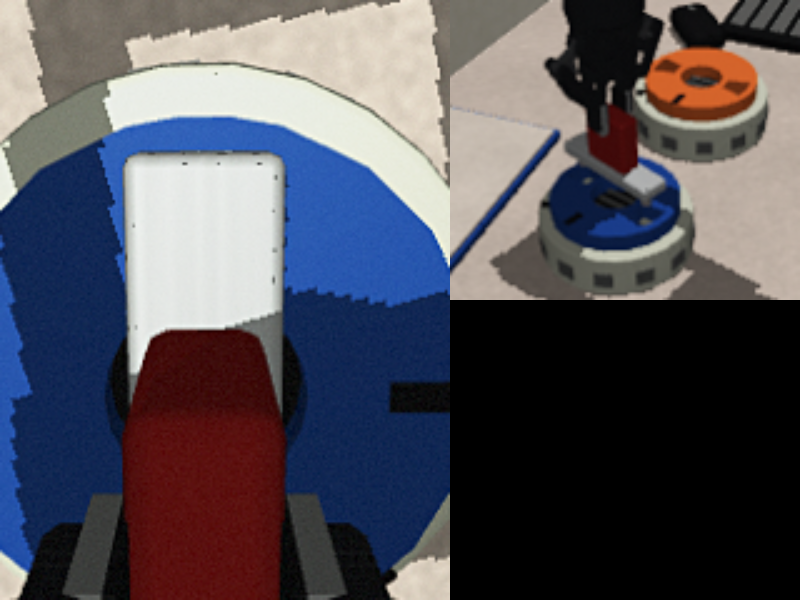

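The crop shows the crossbar centred over the ring, covering the holes, with the pins just above it. I'll go down.

move_arm --motion '[{"tx": 0.5, "ty": 0, "tz": 8, "turn": 0}, {"tx": 0, "ty": 0, "tz": 8, "turn": 0}, {"tx": 0, "ty": 0, "tz": 7, "turn": 0}, {"tx": 0, "ty": 0, "tz": 4, "turn": 0}, {"tx": 0, "ty": 0, "tz": 2, "turn": 0}, {"tx": 0, "ty": 0, "tz": 0, "turn": 0}]'

```text
time_s: 12.8
eef_pos: [0.5677, -0.0018, 0.1097]
orientation: [0.0, 0.147, 0.989, 0.0]
force: [0.8, 0.0, -3.2]
finger_gap: 0.0226
grip_force: 59.4
```

move_arm --motion '[{"tx": 0, "ty": 0, "tz": 0.7, "turn": 0}, {"tx": 0, "ty": 0, "tz": 0.5, "turn": 0}, {"tx": 0, "ty": 0, "tz": 0, "turn": 0}, {"tx": 0, "ty": 0, "tz": 0, "turn": 0}]'

```text
time_s: 13.3
eef_pos: [0.5679, -0.0018, 0.1092]
orientation: [0.0, 0.147, 0.989, 0.0]
force: [-3.4, 0.7, 6.4]
finger_gap: 0.0226
grip_force: 60.7
```

Seated, with 6 N of contact at the expected height. Now I'll turn it clockwise, stopping short to measure.

move_arm --motion '[{"tx": 0, "ty": 0, "tz": -0.3, "turn": 2}, {"tx": 0, "ty": 0, "tz": 0, "turn": 4}, {"tx": 0, "ty": 0, "tz": 0, "turn": 5}, {"tx": 0, "ty": 0, "tz": 0, "turn": 5}, {"tx": 0, "ty": 0, "tz": 0, "turn": 5}, {"tx": 0, "ty": 0, "tz": 0, "turn": 5}, {"tx": 0, "ty": 0, "tz": 0, "turn": 5}, {"tx": 0, "ty": 0, "tz": 0, "turn": 5}, {"tx": 0, "ty": 0, "tz": 0, "turn": 5}, {"tx": 0, "ty": 0, "tz": 0, "turn": 5}, {"tx": 0, "ty": 0, "tz": 0, "turn": 4}, {"tx": 0, "ty": 0, "tz": 0, "turn": 2}, {"tx": 0, "ty": 0, "tz": 0, "turn": 0}]'

```text
time_s: 14.92
eef_pos: [0.568, -0.0017, 0.1092]
orientation: [0.0, 0.566, 0.824, 0.0]
force: [-0.1, 2.1, 6.5]
finger_gap: 0.0227
grip_force: 60.6
```

```bash
cat > m.py <<'E'
from h import *
import sys
s=sense();M=rot(s["orientation"]);print(s["eef_pos"],np.degrees(np.arctan2(*M[1::-1,0])),s["joints"][5],s["force"],s["torque"])
C=np.array([.5674,-.0018,0])
o=np.zeros((560,800,3),np.uint8)
for i,c in enumerate(["wrist","top"]):
    p=read_camera(c)
    # rectified overhead maps at z=.07 (ring) for r<71mm, z=.05 outside
    n=400;g=(np.mgrid[0:n,0:n]-n/2)*.00045
    X=np.stack([C[0]-g[0],C[1]-g[1],np.where(np.hypot(*g)<.0705,.07,.05)],-1).reshape(-1,3)
    uv=proj(p,X).astype(np.float32).reshape(n,n,2)
    w=cv2.remap(p["img"],uv[...,0],uv[...,1],cv2.INTER_LINEAR); o[:n,400*i:400*i+400]=w
    # dark profile by angle
    th=np.radians(np.arange(-30,110,.25))
    for nm,rs,z in(("ring",np.arange(.055,.066,.001),.07),("house",np.arange(.077,.083,.001),.05)):
        X=np.stack([C[0]+np.outer(np.cos(th),rs),C[1]+np.outer(np.sin(th),rs),np.full((len(th),len(rs)),z)],-1)
        uv=proj(p,X.reshape(-1,3)).astype(np.float32).reshape(len(th),len(rs),2)
        v=cv2.remap(p["img"],uv[...,0],uv[...,1],cv2.INTER_LINEAR).max(2).mean(1)
        d=v<(60 if nm=="ring" else 90)
        runs=np.split(np.degrees(th),np.where(np.diff(d.astype(int)))[0]+1)
        print(c,nm,[(r[0],r[-1]) for r in runs if d[np.argmin(abs(np.degrees(th)-r[0]))]],np.round(v[::20]).astype(int))
cv2.imwrite(sys.argv[1],o[:400,:,::-1])
E
python3 m.py pics/r1.png
```

```text
[ 0.56797264 -0.00171955  0.1092449 ] 111.06891090456132 -0.5066727550600515 [-0.09395926  2.06971445  6.46370559] [ 0.32399974  0.09489389 -0.12440324]
wrist ring [(np.float64(-29.999999999999996), np.float64(-20.0)), (np.float64(25.5), np.float64(33.0))] [ 17  16  53 100 100 100  98  99  98  99  99  87  15 101 101 101 100 101
 100 101 102 101 102 103 103 107 141 214]
wrist house [(np.float64(-29.999999999999996), np.float64(-24.000000000000004)), (np.float64(20.25), np.float64(26.250000000000004))] [ 18  39 126 128 127 137 140 132 147 150 106  19 146 143 143 145 141 147
 145 144 145 146 149 145 146 156 228 235]
top ring [] [107 108 109 110 111 110 110 109 107 106 103 101  89  82 105 137 140 140
 139 140 140 140 140 140 141 141 140 141]
top house [(np.float64(21.0), np.float64(24.75))] [118 120 121 122 122 121 121 120 119 118 101  93 141 140 140 140 140 140
 140 139 140 141 140 141 142 141 141 141]
```

View pics/r1.png

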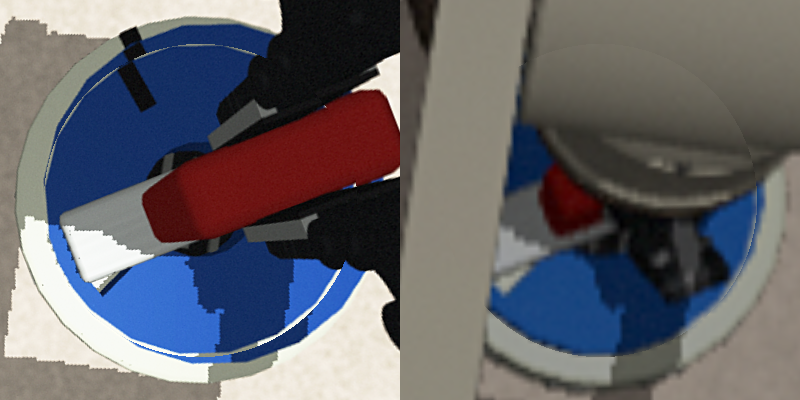

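In the rectified wrist view the ring mark sits at 29.3° and the housing mark at 23.2° (pixels (147,97) and (130,42)). About 6° remains.

move_arm --motion '[{"tx": 0, "ty": 0, "tz": 0, "turn": 2}, {"tx": 0, "ty": 0, "tz": 0, "turn": 2}, {"tx": 0, "ty": 0, "tz": 0, "turn": 1.5}, {"tx": 0, "ty": 0, "tz": 0, "turn": 0.4}, {"tx": 0, "ty": 0, "tz": 0, "turn": 0}, {"tx": 0, "ty": 0, "tz": 0, "turn": 0}]'

```text
time_s: 15.78
eef_pos: [0.568, -0.0017, 0.1092]
orientation: [0.0, 0.607, 0.794, 0.0]
force: [0.4, 2.3, 6.1]
finger_gap: 0.0226
grip_force: 60.6
```

```bash
python3 m.py pics/r2.png | cut -c1-170
```

```text
[ 0.56796727 -0.00166493  0.10923224] 105.20895813883517 -0.4043351897631968 [0.44472895 2.34063105 6.09300221] [0.36282886 0.08683488 0.07243298]
wrist ring [(np.float64(-29.999999999999996), np.float64(-25.75)), (np.float64(19.75), np.float64(27.25))] [ 16  88 100  99 100  99  99 100 100 100  36  16 101 100 101 10
 102 102 102 102 104 103 114 126 147 208]
wrist house [(np.float64(-29.999999999999996), np.float64(-29.999999999999996)), (np.float64(20.25), np.float64(26.250000000000004))] [ 80 129 126 133 135 140 143 143 157
 145 146 148 147 149 148 148 154 229 238]
top ring [] [107 108 110 111 111 110 110 109 107 106 103 100  89  76 105 137 141 140
 139 140 140 140 140 140 141 141 141 141]
top house [(np.float64(21.5), np.float64(24.75))] [118 120 121 122 122 122 121 120 119 118 102  95 140 139 140 140 139 140
 140 140 141 141 141 142 141 141 141 141]
```

View pics/r2.png

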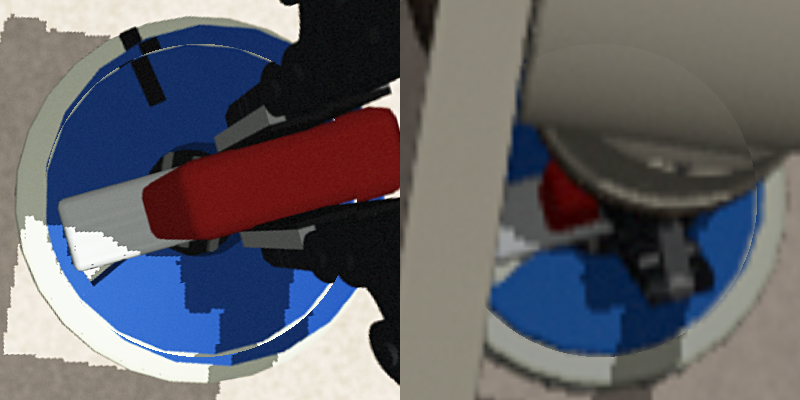

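The marks measure 23.5° (ring) and 23.25° (housing). In the rectified view they look almost in line, at (152,72) and (130,40). I'll release, rise and clear the view to verify.

move_arm --motion '[{"tx": 0, "ty": 0, "tz": 0, "turn": 0}, {"tx": 0, "ty": 0, "tz": 0, "turn": 0}, {"tx": 0, "ty": 0, "tz": 0, "turn": 0}, {"tx": 0, "ty": 0, "tz": 0, "turn": 0}, {"tx": 0, "ty": 0, "tz": 0, "turn": 0}, {"tx": 0, "ty": 0, "tz": 0, "turn": 0}, {"tx": 0, "ty": 0, "tz": -10, "turn": 0}, {"tx": 0, "ty": 0, "tz": -20, "turn": 0}, {"tx": 0, "ty": 0, "tz": -30, "turn": 0}, {"tx": 0, "ty": 0, "tz": -30, "turn": 0}, {"tx": 0, "ty": 0, "tz": -30, "turn": 0}, {"tx": 0, "ty": 0, "tz": -20, "turn": 0}, {"tx": 0, "ty": 0, "tz": -10, "turn": 0}, {"tx": 0, "ty": 0, "tz": 0, "turn": 0}]' --grip 1

```text
time_s: 17.62
eef_pos: [0.5677, -0.0018, 0.2591]
orientation: [0.0, 0.607, 0.794, 0.0]
force: [0.5, 1.1, 0.4]
finger_gap: 0.0854
grip_force: 0.0
```

move_arm --motion '[{"tx": 12, "ty": -6, "tz": 0, "turn": 0}, {"tx": 25, "ty": -12, "tz": 0, "turn": 0}, {"tx": 30, "ty": -15, "tz": 0, "turn": 0}, {"tx": 30, "ty": -15, "tz": 0, "turn": 0}, {"tx": 30, "ty": -15, "tz": 0, "turn": 0}, {"tx": 30, "ty": -15, "tz": 0, "turn": 0}, {"tx": 25, "ty": -12, "tz": 0, "turn": 0}, {"tx": 12, "ty": -6, "tz": 0, "turn": 0}, {"tx": 0, "ty": 0, "tz": 0, "turn": 0}]'

```text
time_s: 18.75
eef_pos: [0.4236, 0.1606, 0.2585]
orientation: [-0.0, 0.607, 0.795, -0.0]
force: [0.2, -0.3, -0.6]
finger_gap: 0.0855
grip_force: 0.0
```

```bash
sed -i 's/\["wrist","top"\]/["side","top"]/' m.py; sed -i 's/<(60 if/<(70 if/' m.py; python3 m.py pics/r3.png | cut -c1-200
python3 - <<'E'
import cv2
from h import *
p=read_camera("top"); o=cv2.imread("pics/r3.png"); a=cv2.resize(p["img"][110:215,270:375,::-1],(400,400),interpolation=cv2.INTER_CUBIC)
b=cv2.resize(read_camera("side")["img"][140:230,220:310,::-1],(400,400),interpolation=cv2.INTER_CUBIC)
cv2.imwrite("pics/r4.png",cv2.resize(np.vstack([o,np.hstack([b,a])]),(600,600)))
E
```

```text
[0.42359382 0.16057061 0.2585245 ] 105.28510879363385 -0.07481374482215557 [ 0.2363237  -0.2673083  -0.59525094] [ 0.00371364  0.00463991 -0.00691744]
side ring [(np.float64(19.0), np.float64(25.0))] [132 132 131 132 131 131 131 132 133 123  46  66 134 132 132 132 131 132
 132 132 131 132 131 127  99  94  90 102]
side house [(np.float64(0.7500000000000001), np.float64(4.25)), (np.float64(19.0), np.float64(24.5))] [132 132 131 131 131 135  97 101 167 178  55 100 185 180 180 174 172 174
 172 175 173 174 177 179 173 175 176 178]
top ring [(np.float64(19.25), np.float64(26.250000000000004))] [120 120 120 120 120 120 120 120 120 121  43  31 122 121 121 120 120 121
 121 121 121 121 122 119 125 119 124 124]
top house [(np.float64(19.75), np.float64(25.75))] [143 144 143 141 144 144 143 143 142 145  74  48 144 145 143 142 140 139
 138 138 136 135 135 132 124 129 128 125]
```

View pics/r4.png

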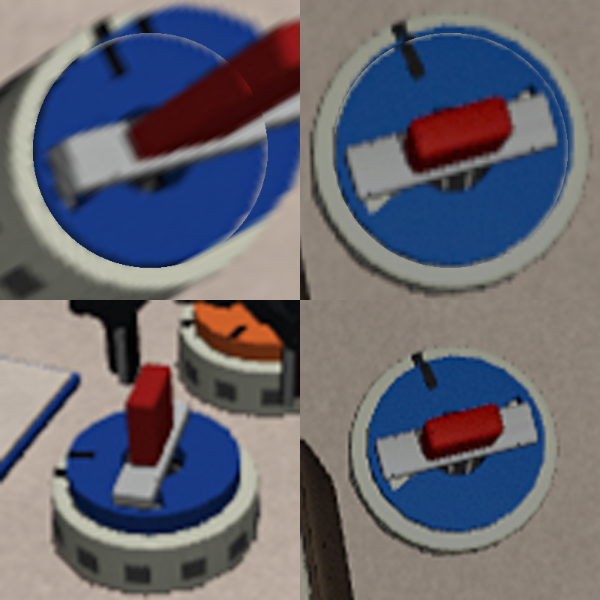

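The top view has ring and housing marks both at 22.75°, and the side view has 22.0° against 21.75°. The spanner stands upright with its bar flat on the ring, the orange ring hasn't been touched, and the arm is clear.

```bash
python3 -c "
from workcell import *
print(hand_in())"
```

```text
the job is handed in; nothing more can be done
None
```

I turned the blue ring clockwise until its mark lined up with the housing mark (within about 0.3° in the camera views), left the spanner standing upright and fully seated in it, didn't touch the orange ring, and handed the job in at about 19 s; no verdict was returned.

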